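# Screw the drain elbow round to its mark and slide the catch tray in under it

## Task

Screw the drain elbow further onto its threaded stub, clockwise seen from above, turning it by its square body and not by the nozzle, and stop when the nozzle points straight at the mark at the inner end of the track. Then slide the catch tray, cup first, into the track from its open end and push it fully home against the end stop, so that the cup stands under the nozzle. Let go of everything and leave the flask, the small bottle and the slide box undisturbed.

Things in the scene. Friction and masses are not known exactly. Their poses are not given: they have to be found in the camera images.
- riser: drain riser fixed to the bench: round steel flange 80 mm across and 10 mm high, with an upright pipe that ends in a brass threaded stub 26 mm thick. Origin on its vertical axis, at the bench top. The elbow turns about this axis. Its place varies.
- elbow (a joint): how far the elbow is screwed on, rad, 0 to 5.6 (stops at both ends). Grows as the elbow turns clockwise seen from above; steady thread friction of about 0.25 N m, so it stays where it is left; it sinks 4 mm per turn. It starts about 1.9 to 3.6 rad short of the mark and can reach the mark only by turning clockwise.
- elbow_grip (a point): on the elbow's vertical axis, 16 mm below its flat top (about 88 mm above the bench): height at which to grip its body, a grey upright square block 28 x 28 mm, 40 mm tall (64 to 104 mm above the bench), on a round collar 35 mm across. x axis: the way the nozzle points; the flats to grip from above are the two across y (28 mm), beside the nozzle.
- nozzle_tip (a point): centre of the open end of the elbow's nozzle, about 82 mm above the bench. The nozzle is barbed, 14 to 19 mm thick, and sticks out level from one flat of the square body, its tip 72 mm from the riser's axis; it turns with the elbow. Pushing on the nozzle itself with 3 N or more may break it.
- track: steel track fixed to the bench, leading straight away from the riser. Origin on the riser's axis at the bench top; x level along the track's middle, from riser to open end; z up. Floor plate 4 mm thick, 66 mm wide, x = 46 to 174 mm. On it a channel 51 mm wide, 11 mm high, under side lips that leave a 30 mm slot (lip tops at 19 mm), from the end stop's face x = 50 to x = 160 mm.
- mark (a point): the mark: tip of the small dark steel fin on top of the end stop, on the middle line of the track, 45 mm from the riser's axis, 32 mm above the bench. The nozzle points at it when it lies straight over it, along the track's x axis.
- track_mouth (a point): middle of the open end of the lipped channel, on the floor plate's top (4 mm above the bench), x = 160 mm in the track's frame. Beyond it two low flared guides, 15 mm above the bench, run on to x = 178 mm, opening from about 53 to 60 mm apart. The track's direction and place vary.
- catch_tray: loose grey plastic catch tray, 0.12 kg, 100 mm long, 75 mm tall. Origin at the centre of its foot's underside; x lengthwise, from cup end to grip end; z up. Foot 100 x 46 x 7 mm; above it a neck 22 mm wide, up to 18 mm, that runs in the slot between the lips. Starts standing on the bench. Home in the track, x axes alike, its origin is at x = 100 mm, foot on the floor plate.
- cup (a point): middle of the cup's open top, 27 mm towards -x from the tray's centre: an open box 40 x 44 mm, its rim 46 mm above the underside of the foot.
- tray_grip (a point): point to grip the tray's upright plate from above, 30 mm towards +x from the tray's centre, 60 mm above the underside of the foot: the plate is 16 mm thick (across the tray's y), 30 mm long (x), its top 75 mm and its bottom 17 mm above the underside.
- flask: bystander: conical flask, 62 mm wide, 102 mm tall, standing on the bench. Origin at the centre of its underside.
- bottle: bystander: small amber bottle with screw cap, 44 mm wide, 89 mm tall. Origin at the centre of its underside.
- slides: bystander: flat closed slide box, 95 x 100 x 36 mm. Origin at the centre of its underside.
Not all that is in view belongs to the job. What is shaped like the track but orange is not meant.

How it is judged:
By the outcome, as a careful person would: the job done as asked, in the order asked, and still so for the second after the job is handed in, with the robot touching nothing.
It also fails if it takes over 67 s, if anything falls off the work surface, if the arm or the gripper's body presses on something with over 40 N, if the wrist force passes 120 N, or if a joint passes its speed limit or range.

## Robot

A 6-joint arm with a two-finger parallel gripper is mounted at the origin on a cart in front of the work surface, level with it; the furniture and walls round the work are solid. World frame = base frame: x ahead of the robot, y to its left, z up, the work surface at z = 0. Lengths are in mm, angles in rad, forces in N, time in s.
With the tool pointing down it reaches from about 350 to 1000 mm from the base axis. Payload 7.1 kg.
Tool frame: the origin (TCP) lies where the fingers leave the gripper's body, on its centre line; the fingertips stand 73 mm ahead of it and the grasp point (between the pads) lies 54 mm ahead of it; z points along the fingers, y is the direction in which the jaws open and shut (so a half turn about z gives the same grasp; the last joint's range is limited). The gripper opens to 85 mm and grips with 20 to 120 N. Pads are 22 mm wide; open, the fingers measure 114 mm over their backs; the gripper's body (76 mm by 85 mm) begins 54 mm behind the grasp point. The pads swing forward as they close: fully open they stand 13 mm farther back than shut.
Start: joints at [1.103, 0.423, 1.63, -0, 1.089, -0.019], TCP at [271.146, 563.103, 303.919] pointing down, gripper open.
Joint ranges: [-3, 3], [-0.9, 2.11], [0.09, 2.58], [-1.31, 4.45], [0.11, 2.69], [-2.54, 2.54]. Speed limits (rad/s): [2.39, 2.39, 3.01, 3.14, 3.14, 3.14].

## Interface

Orientations are given as a 3x3 rotation matrix whose columns are the frame's x, y, z axes.
In Python, from plant import ctrl gives the robot as it stands.
- The arm moves only by the tool play_rows, never from a script. Its argument "steps" is a list that holds one entry, the list of rows, each a list of 7 numbers: the gripper command: -1 is shut, 1 is fully open, values between are in proportion, then the shift along the tool's x, y, z in mm, then the turn, a rotation vector about the tool's x, y, z in degrees. In form: [[[fingers, x, y, z, rx, ry, rz], ...]]. A call has 1 to 12 rows; each row is the pose to reach, as a shift and turn from the pose commanded when the call began, along the tool's axes at that moment; what a row does not reach only later rows make up. A row lasts 1/10 s, in which the tool goes at most 50 mm and 8.59 degrees, less where a joint would pass 70% of its speed; a pose out of reach is approached as far as the arm can. A call with a gripper value outside its range is refused whole. The fingers move at their own pace and stop on an object; "newtons" is the grip in N (left out, the last holds). Time passes only in rows, so rows that repeat a pose let the fingers close. It gives the time, the measured TCP pose, the force and the opening at its end, in the units of the state.
- ctrl.sense(): the state, without advancing time (a new reading comes with each control period).
- ctrl.camera(name): name is "scene" or "top"; returns (picture, depth): 420x560x3 uint8, blue, green, red; 420x560 float32, mm along the optical axis (not along the pixel's ray), 0 where there is no reading.
- ctrl.camera_params(name): a dict with "intrinsics" (3x3 intrinsics, pixels), "k1" (the pictures are not rectified: a ray, as slopes to the right and down, at radius r is drawn at 1 + k1 r^2 times it, then the intrinsics apply), "extrinsics" (4x4, takes a point from world to camera coordinates). Camera axes: x right, y up, looking along -z (the intrinsics and any distortion apply to the point x, -y, -z); pixel columns grow to the right and rows downward; lengths in mm; the calibration is good to about 2 mm. A picture is of the moment at which its call begins. camera_params takes no time and is no camera call.
- ctrl.close_job(): hands the job in, once; it reports no verdict.
The state is a dict: "time": time; "q": joint angles; "qvel": joint speeds; "joint_efforts": joint torques, N m; "position": TCP position; "tool_rot": TCP orientation; "contact_force": force on the tool from outside, world axes, zero at the start; "torque": the same for the moment, N m; "width": finger opening in mm.
Only numpy, scipy, OpenCV 4.12 (cv2) and the standard library are available. Lean on these libraries where they do the work, as an engineer would, in place of code of your own. Each camera call takes 0.05 s, during which the arm holds its last target.

## Working session

There is one attempt and no reset: what is moved stays moved. The work goes in short steps, Python scripts to look and compute and a tool call to move; the robot and the scene stay as the last step left them, time stands still between calls to the robot, and variables do not carry over. Pictures are saved under pics/ and viewed, and the job is handed in when it is done.

Besides the shell and the picture viewer there is one more tool, called after ">>>" in YAML: its name, and indented under it one key for each argument. play_rows: Moves the arm, as the interface text tells. Its arguments: {"type":"object","properties":{"steps":{"type":"array"},"newtons":{"type":"number"}},"required":["steps"]}

```bash
ls; mkdir -p pics; cat > h.py <<'E'
import numpy as np, cv2
from plant import ctrl
def cam(n):
    p=ctrl.camera_params(n); return np.array(p["intrinsics"]),p["k1"],np.array(p["extrinsics"])
def proj(n,P):
    K,k,E=cam(n); P=np.atleast_2d(P).astype(float)
    c=P@E[:3,:3].T+E[:3,3]; s=np.c_[c[:,0],-c[:,1]]/(-c[:,2:3])
    s=s*(1+k*(s**2).sum(1,keepdims=True)); return s@K[:2,:2].T+K[:2,2]
def slopes(n,uv):
    K,k,E=cam(n); d=(np.atleast_2d(uv)-K[:2,2])@np.linalg.inv(K[:2,:2]).T; s=d.copy()
    for _ in range(20): s=d/(1+k*(s**2).sum(1,keepdims=True))
    return s
def ray(n,uv):
    K,k,E=cam(n); s=slopes(n,uv); d=np.c_[s[:,0],-s[:,1],-np.ones(len(s))]
    return -E[:3,:3].T@E[:3,3], d@E[:3,:3]
def onz(n,uv,z):
    o,d=ray(n,uv); return o+d*((z-o[2])/d[:,2:3])
def bydepth(n,uv,dep):
    o,d=ray(n,uv); uv=np.atleast_2d(uv).astype(int); return o+d*dep[uv[:,1],uv[:,0]][:,None]
E
python3 - <<'E'
from h import *
print(ctrl.sense())
for n in("scene","top"):
    p,d=ctrl.camera(n); cv2.imwrite(f"pics/{n}0.png",p); np.save(f"pics/{n}0.npy",d)
    K,k,E=cam(n); print(n,K,k,(-E[:3,:3].T@E[:3,3]).round(),E[:3,:3].round(2))
E
```

```text
pics
{'time': 0.0, 'q': array([ 1.10302506e+00,  4.23866373e-01,  1.63069508e+00, -1.02052252e-05,
        1.08856233e+00, -1.89697152e-02]), 'qvel': array([ 0.00043038, -0.0005069 ,  0.00052149, -0.00178469,  0.00067217,
       -0.00087392]), 'joint_efforts': array([ 1.19682511e-03, -5.57372332e+01, -2.81746423e+01,  1.75884825e-04,
        7.11039116e-03,  2.71885801e-05]), 'position': array([270.94697387, 562.74033922, 303.12765055]), 'tool_rot': array([[-9.00969788e-01,  4.33881292e-01, -6.82312318e-04],
       [ 4.33881828e-01,  9.00968745e-01, -1.37072356e-03],
       [ 2.00107617e-05, -1.53102343e-03, -9.99998828e-01]]), 'contact_force': array([-0.16427998,  0.71385361,  0.38308411]), 'torque': array([0.02727912, 0.04335333, 0.04280285]), 'width': 85.04068758993662}
scene [[415.82726698   0.         285.48982492]
 [  0.         415.82726698 215.67268134]
 [  0.           0.           1.        ]] -0.0853174937628699 [ 176. -193.  745.] [[ 0.67 -0.74 -0.01]
 [ 0.58  0.52  0.63]
 [-0.46 -0.43  0.78]]
top [[411.53851534   0.         281.09686686]
 [  0.         411.53851534 208.5663647 ]
 [  0.           0.           1.        ]] -0.052051816329786386 [520. 156. 931.] [[ 0.03 -1.    0.  ]
 [ 1.    0.03  0.05]
 [-0.05  0.    1.  ]]
```

View pics/scene0.png

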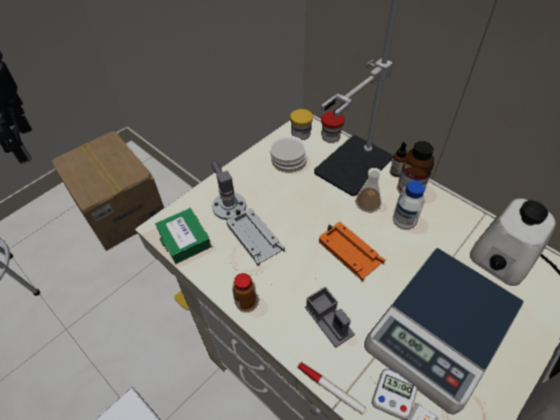

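View pics/top0.png

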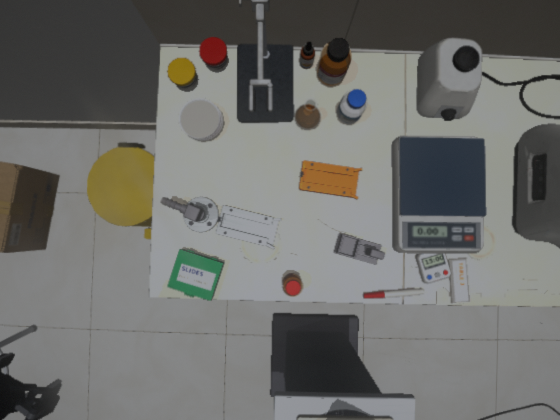

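The top view shows the riser at about (203,212), with the nozzle pointing left to (165,202). The grey track runs right to about (278,230). The tray is at (360,247), cup end left. The slide box is at (195,275), a red-capped bottle at (292,285) and the flask at (308,115). There are two track-shaped things: grey at (248,225) and orange at (330,179). The grey one is meant, since it is steel and leads from the riser. I'll check this in enlarged crops.

```bash
python3 - <<'E'
import cv2
p=cv2.imread("pics/top0.png"); cv2.imwrite("pics/c1.png",cv2.resize(p[180:300,150:300],None,fx=5,fy=5,interpolation=cv2.INTER_CUBIC))
cv2.imwrite("pics/c2.png",cv2.resize(p[220:280,320:400],None,fx=8,fy=8,interpolation=cv2.INTER_CUBIC))
p=cv2.imread("pics/scene0.png"); cv2.imwrite("pics/c3.png",cv2.resize(p[150:270,190:300],None,fx=5,fy=5,interpolation=cv2.INTER_CUBIC))
E
```

```text
(no output)
```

View pics/c1.png

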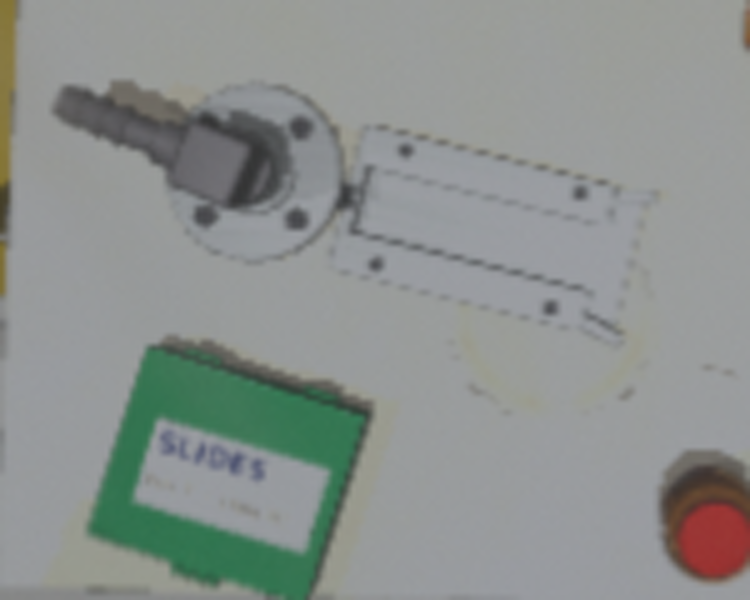

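View pics/c2.png

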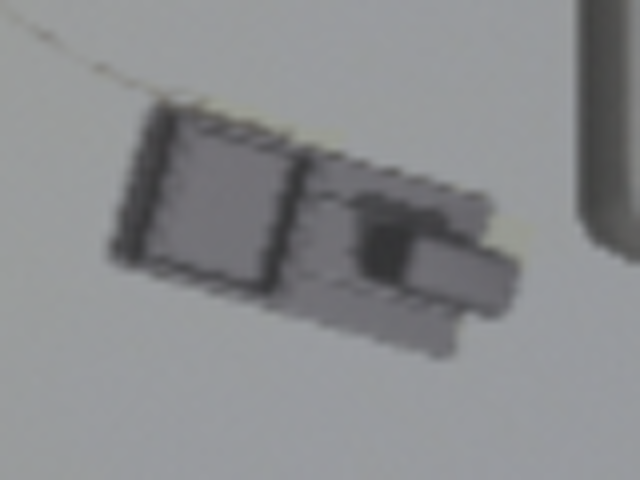

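View pics/c3.png

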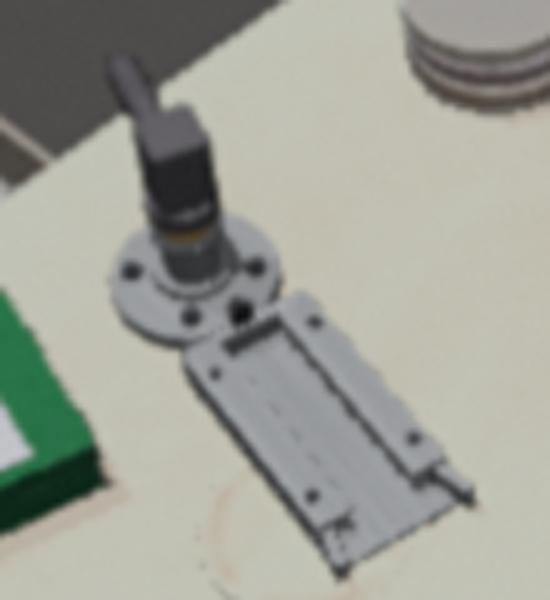

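The crops confirm it: the grey track starts at the riser's flange and carries the dark fin at top-crop (345,195), so it is the one meant. Next I'll measure the blobs and edges.

```bash
python3 - <<'E'
from h import *
z=lambda c,o,f:np.array(c,float)/f+np.array(o)-0.5+0.5/f
def show(t,a): print(t,np.round(a,1).tolist())
T=lambda c:z(c,(150,180),5); S=lambda c:z(c,(190,150),5)
tb=[(405,150),(580,193),(376,264),(550,307)]
sb=[(316,321),(414,438),(216,373),(312,496)]
A=onz("top",T(tb),19);B=onz("scene",S(sb),19)
show("holes top",A);show("holes scene",B)
for H in(A,B):
    d=(H[1]-H[0]+H[3]-H[2]); print("dir deg",np.degrees(np.arctan2(d[1],d[0])),"mid",H.mean(0),np.linalg.norm(H[2]-H[0]),np.linalg.norm(d)/2)
show("flange screws top",onz("top",T([(205,217),(297,220),(302,127)]),10))
show("flange screws scene",onz("scene",S([(131,271),(191,318),(257,268)]),10))
show("flange opp top",onz("top",T([(297,220),(302,127),(205,217)]),10))
show("fin top",onz("top",T([(345,196)]),30));show("fin sc",onz("scene",S([(240,312)]),30))
show("elbow topface",onz("top",T([(198,122),(258,147),(235,208),(174,178)]),104))
show("elbow topface sc",onz("scene",S([(187,104),(209,143),(152,160),(133,118)]),104))
show("nozzle tip",onz("top",T([(66,105)]),82)); show("noz sc",onz("scene",S([(120,63)]),90))
C2=lambda c:z(c,(320,220),8)
show("plate top",onz("top",C2([(420,228),(522,262),(500,318),(406,284)]),75))
show("cup rim",onz("top",C2([(165,100),(308,150),(275,292),(115,262)]),46))
show("foot corners",onz("top",C2([(492,200),(450,357)]),7))
d=np.load("pics/top0.npy")
for n,c in(("elbow",T((215,165))),("lip",T((480,160))),("plate",C2((460,272))),("flange",T((240,240))),("bench",(250,270))):
    show(n,bydepth("top",c,d))
E
```

```text
holes top [[560.6, 266.7, 19.0], [543.6, 188.5, 19.0], [509.7, 277.9, 19.0], [492.9, 200.3, 19.0]]
holes scene [[563.8, 268.0, 19.0], [546.0, 190.0, 19.0], [512.9, 279.8, 19.0], [494.9, 201.1, 19.0]]
dir deg -102.2207319206027 mid [526.70896065 233.36852824  19.        ] 52.0510448088228 79.68302537711473
dir deg -102.85200829951056 mid [529.4174803  234.73455596  19.        ] 52.222997777889205 80.36843969887893
flange screws top [[528.5, 356.5, 10.0], [528.3, 315.2, 10.0], [570.0, 314.4, 10.0]]
flange screws scene [[531.8, 359.8, 10.0], [531.3, 317.7, 10.0], [572.7, 317.1, 10.0]]
flange opp top [[528.3, 315.2, 10.0], [570.0, 314.4, 10.0], [528.5, 356.5, 10.0]]
fin top [[539.2, 291.0, 30.0]]
fin sc [[538.8, 290.0, 30.0]]
elbow topface [[565.7, 340.4, 104.0], [556.3, 315.8, 104.0], [531.5, 324.1, 104.0], [542.9, 349.2, 104.0]]
elbow topface sc [[567.2, 343.6, 104.0], [557.4, 318.9, 104.0], [534.1, 329.7, 104.0], [545.5, 354.9, 104.0]]
nozzle tip [[572.5, 400.6, 82.0]]
noz sc [[573.2, 398.0, 90.0]]
plate top [[486.1, -36.4, 75.0], [478.0, -63.2, 75.0], [463.3, -57.7, 75.0], [471.5, -33.0, 75.0]]
cup rim [[517.5, 26.5, 46.0], [505.1, -12.3, 46.0], [466.9, -4.2, 46.0], [473.8, 39.0, 46.0]]
foot corners [[491.8, -71.9, 7.0], [447.6, -60.9, 7.0]]
elbow [[548.5, 332.6, 105.1]]
lip [[556.9, 233.1, 21.9]]
plate [[475.0, -47.2, 74.5]]
flange [[518.6, 340.7, 8.4]]
bench [[426.6, 221.0, -0.9]]
```

Both cameras agree to within 2–3 mm. Averaged values:

| Quantity | Value |
|---|---|
| Riser axis | about (550.5, 336) |
| Track direction | -102.4° |
| Nozzle direction | about 68.5° |
| Turn needed | about 171° clockwise (2.98 rad, within the given 1.9–3.6) |
| Hole centre distance from the axis | 104.5 mm (expected 105) |

Next I'll move above the elbow with the jaws across the flats.

>>> play_rows:
  steps:
    - [[1,-350,-83,40,0,0,-94],[1,-350,-83,73,0,0,-94],[1,-350,-83,73,0,0,-94],[1,-350,-83,73,0,0,-94],[1,-350,-83,73,0,0,-94],[1,-350,-83,73,0,0,-94],[1,-350,-83,73,0,0,-94],[1,-350,-83,73,0,0,-94],[1,-350,-83,73,0,0,-94],[1,-350,-83,73,0,0,-94],[1,-350,-83,73,0,0,-94],[1,-350,-83,73,0,0,-94]]
  newtons: 60

```text
time: 1.3
position: [550.4, 336.1, 230.3]
tool_rot: [[-0.366, -0.931, -0.001], [-0.931, 0.366, -0.001], [0.001, 0.001, -1.0]]
contact_force: [0.3, -0.1, -0.0]
width: 85.4
```

```bash
python3 - <<'E'
from h import *
s=ctrl.sense(); R=s["tool_rot"]; print(s["time"],s["position"].round(1),np.degrees(np.arctan2(R[1,1],R[0,1])),s["q"].round(3),s["contact_force"].round(1))
for n in("scene","top"):
    p,d=ctrl.camera(n); cv2.imwrite(f"pics/{n}1.png",p)
    o=proj(n,[[550,336,100]])[0].astype(int); u0,v0=max(o[0]-65,0),max(o[1]-70,0)
    cv2.imwrite(f"pics/{n}1c.png",cv2.resize(p[v0:v0+110,u0:u0+130],None,fx=5,fy=5,interpolation=cv2.INTER_CUBIC)); print(n,u0,v0)
E
```

```text
1.3 [550.4 336.1 230.3] 158.52939210170305 [ 0.53   0.537  1.632 -0.     0.973 -2.237] [ 0.3 -0.1 -0. ]
scene 158 107
top 126 141
```

View pics/scene1c.png

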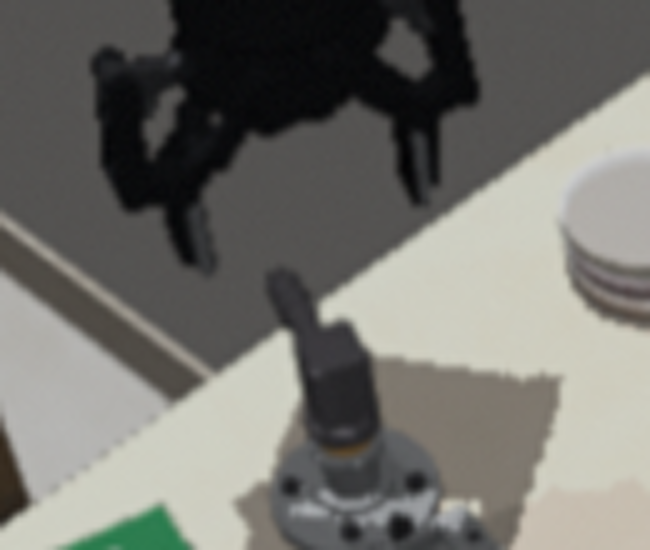

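View pics/top1c.png

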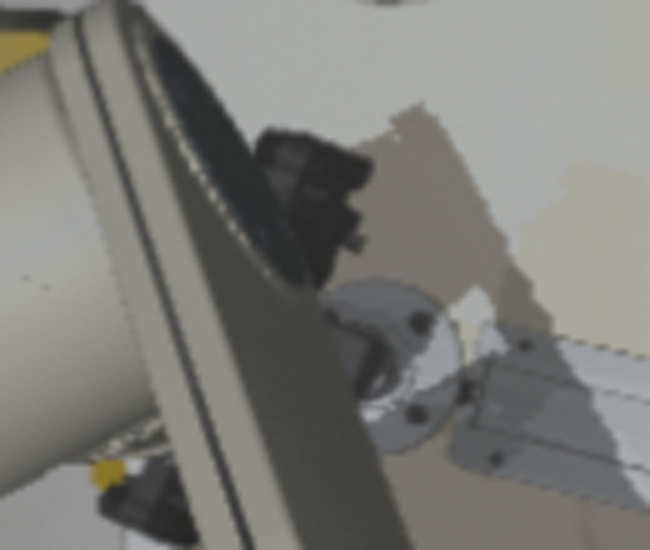

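The scene crop shows the open jaws astride the body, with finger tips at (205,265) and (425,200) and the elbow top at (340,335). I'll descend and look again.

>>> play_rows:
  steps:
    - [[1,0,0,30,0,0,0],[1,0,0,60,0,0,0],[1,0,0,88,0,0,0],[1,0,0,88,0,0,0]]

```text
time: 1.8
position: [548.2, 335.2, 138.9]
tool_rot: [[-0.371, -0.929, -0.007], [-0.929, 0.371, -0.004], [0.006, 0.005, -1.0]]
contact_force: [-0.7, 0.0, -0.0]
width: 85.1
```

```bash
python3 - <<'E'
from h import *
s=ctrl.sense(); print(s["position"].round(1),s["contact_force"].round(1))
p,d=ctrl.camera("scene"); cv2.imwrite("pics/s2.png",cv2.resize(p[107:227,158:298],None,fx=5,fy=5,interpolation=cv2.INTER_CUBIC))
E
```

```text
[548.2 335.2 138.9] [-0.7  0.  -0. ]
```

View pics/s2.png

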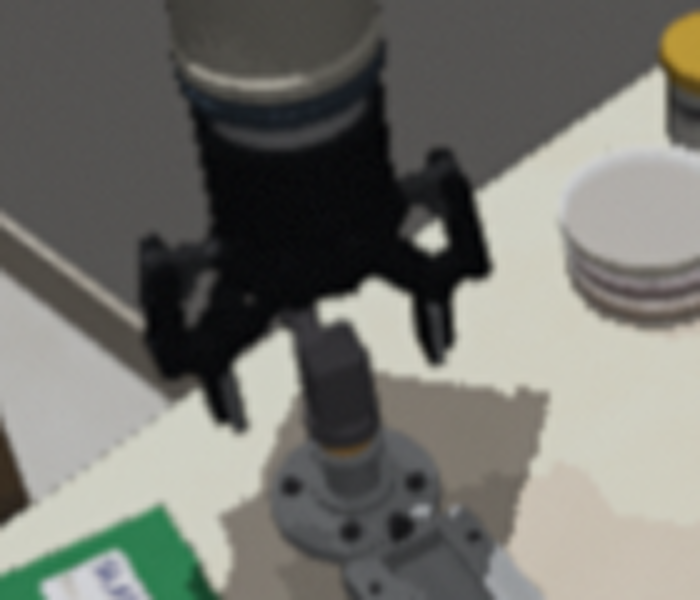

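The body is centred between the pads at (235,420) and (440,350). Closing now.

>>> play_rows:
  steps:
    - [[-1,0,0,0,0,0,0],[-1,0,0,0,0,0,0],[-1,0,0,0,0,0,0],[-1,0,0,0,0,0,0],[-1,0,0,0,0,0,0],[-1,0,0,0,0,0,0],[-1,0,0,0,0,0,0],[-1,0,0,0,0,0,0],[-1,0,0,0,0,0,0],[-1,0,0,0,0,0,0]]
  newtons: 60

```text
time: 2.85
position: [550.5, 336.9, 144.3]
tool_rot: [[-0.37, -0.929, 0.001], [-0.929, 0.37, 0.001], [-0.001, -0.0, -1.0]]
contact_force: [-3.1, -0.3, 6.8]
width: 27.4
```

```bash
python3 - <<'E'
from h import *
s=ctrl.sense(); R=s["tool_rot"];print(s["time"],s["position"].round(2),s["contact_force"].round(1),s["torque"].round(2),s["width"],np.degrees(np.arctan2(R[1,1],R[0,1])),(s["contact_force"]@R).round(1))
E
```

```text
2.85 [550.54 336.91 144.29] [-3.1 -0.3  6.8] [0.09 0.47 0.11] 27.418182222770998 158.2987726250572 [ 1.4  2.7 -6.8]
```

Gripped at 27.4 mm width with small side forces, so the axis is confirmed. First part of the turn: 96° clockwise, sinking about 1 mm.

>>> play_rows:
  steps:
    - [[-1,0,0,0,0,0,8],[-1,0,0,0.2,0,0,16],[-1,0,0,0.3,0,0,24],[-1,0,0,0.4,0,0,32],[-1,0,0,0.4,0,0,40],[-1,0,0,0.5,0,0,48],[-1,0,0,0.6,0,0,56],[-1,0,0,0.7,0,0,64],[-1,0,0,0.8,0,0,72],[-1,0,0,0.9,0,0,80],[-1,0,0,1.0,0,0,88],[-1,0,0,1.1,0,0,96]]

```text
time: 4.05
position: [551.0, 335.6, 143.2]
tool_rot: [[-0.883, 0.469, 0.001], [0.469, 0.883, -0.001], [-0.002, -0.001, -1.0]]
contact_force: [-0.7, -5.4, 8.4]
width: 27.3
```

```bash
python3 - <<'E'
from h import *
s=ctrl.sense(); R=s["tool_rot"];print(s["time"],s["position"].round(2),s["contact_force"].round(1),s["torque"].round(2),s["width"],np.degrees(np.arctan2(R[1,1],R[0,1])),(s["contact_force"]@R).round(1))
p,d=ctrl.camera("scene"); cv2.imwrite("pics/s3.png",cv2.resize(p[107:227,158:298],None,fx=5,fy=5,interpolation=cv2.INTER_CUBIC))
E
```

```text
4.05 [551.   335.64 143.22] [-0.7 -5.4  8.4] [-1.14  0.13  0.26] 27.299845442817617 62.00944920748745 [-2.  -5.1 -8.4]
```

View pics/s3.png

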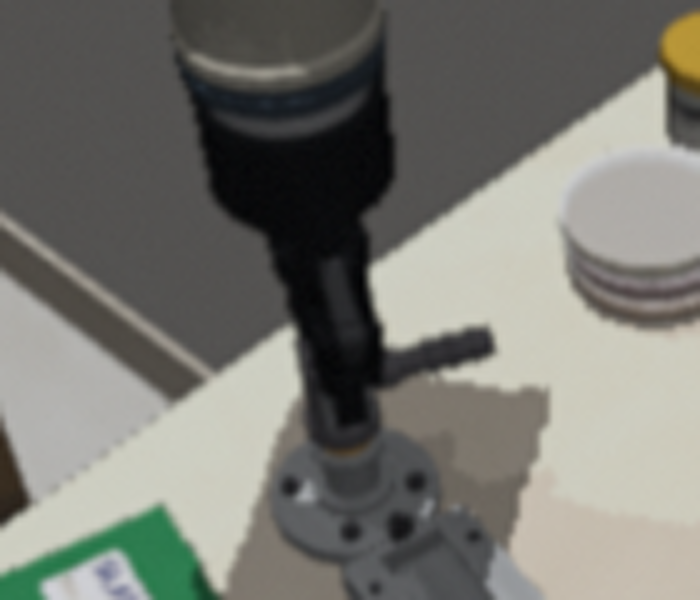

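The nozzle turned with the body; it now points to crop (490,340), and all forces are small. Turning the remaining 74°.

>>> play_rows:
  steps:
    - [[-1,0,0,0.1,0,0,8],[-1,0,0,0.2,0,0,16],[-1,0,0,0.3,0,0,24],[-1,0,0,0.4,0,0,32],[-1,0,0,0.5,0,0,40],[-1,0,0,0.5,0,0,48],[-1,0,0,0.6,0,0,56],[-1,0,0,0.7,0,0,64],[-1,0,0,0.8,0,0,71],[-1,0,0,0.8,0,0,74],[-1,0,0,0.8,0,0,74],[-1,0,0,0.8,0,0,74]]

```text
time: 5.3
position: [550.1, 335.2, 142.4]
tool_rot: [[0.204, 0.979, -0.001], [0.979, -0.204, -0.002], [-0.002, -0.001, -1.0]]
contact_force: [-3.7, -8.3, 11.0]
width: 27.4
```

```bash
python3 - <<'E'
from h import *
s=ctrl.sense(); R=s["tool_rot"];print(s["time"],s["position"].round(2),s["contact_force"].round(1),s["torque"].round(2),s["width"],np.degrees(np.arctan2(R[1,1],R[0,1])),(s["contact_force"]@R).round(1))
for n,b in(("scene",(107,158)),("top",(141,126))):
  p,d=ctrl.camera(n); cv2.imwrite(f"pics/{n}4.png",cv2.resize(p[b[0]:b[0]+120,b[1]:b[1]+140],None,fx=5,fy=5,interpolation=cv2.INTER_CUBIC))
E
```

```text
5.3 [550.08 335.25 142.36] [-3.7 -8.3 11. ] [-1.25  0.7  -0.27] 27.395244979213818 -11.743195320818316 [ -8.9  -2.  -11. ]
```

View pics/scene4.png

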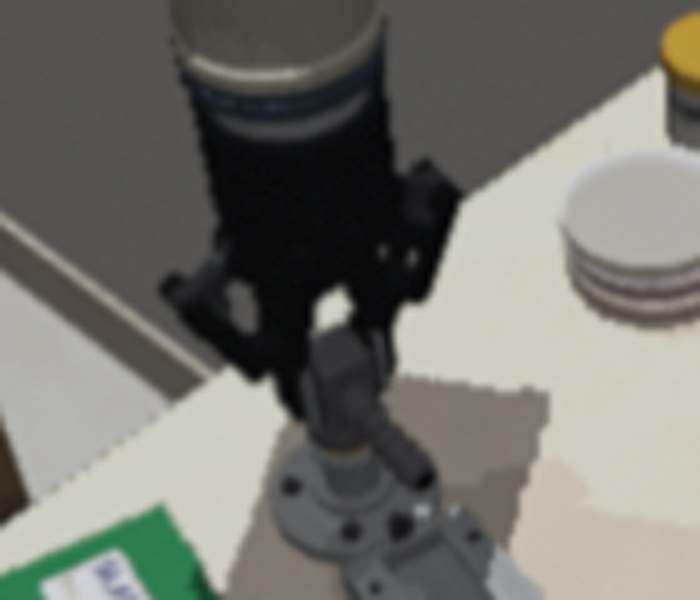

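View pics/top4.png

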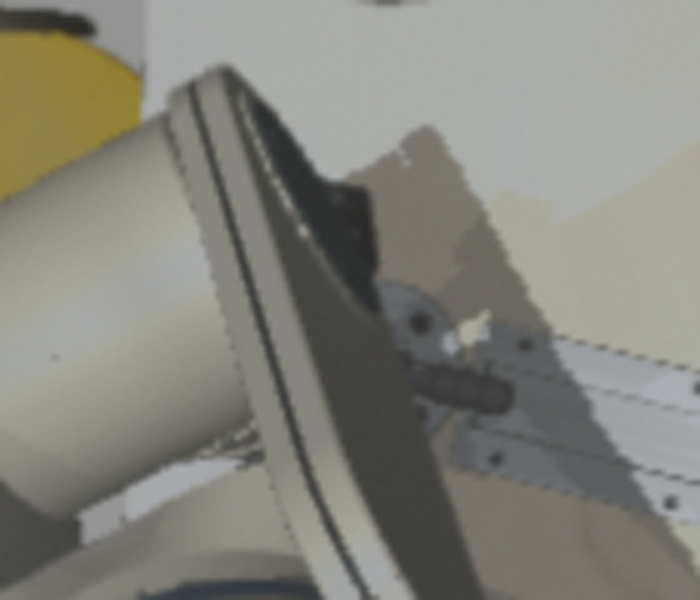

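Nozzle tip is at top crop (510,398) and scene crop (425,478). I'll check its bearing in both views.

```bash
python3 - <<'E'
from h import *
z=lambda c,o,f:np.array(c,float)/f+np.array(o)-0.5+0.5/f
for n,c,o,r in(("top",(511,398),(126,141),(549.2,334.5)),("scene",(425,480),(158,107),(551.8,337.6))):
    P=onz(n,z([c],o,5),81)[0,:2]; d=P-r; print(n,P,np.hypot(*d),np.degrees(np.arctan2(d[1],d[0])))
# nozzle centre line in top view: edge pairs
P=onz("top",z([(425,382),(500,396)],(126,141),5),81); d=P[1]-P[0]; print(np.degrees(np.arctan2(d[1],d[0])))
E
```

```text
top [535.71420689 264.27396281] 71.50918063177517 -100.87040907207397
scene [537.78929792 266.54516511] 72.42298898911608 -101.15457402022136
-98.94233613769634
```

>>> play_rows:
  steps:
    - [[-1,0,0,0,0,0,1],[-1,0,0,0,0,0,1.2],[-1,0,0,0,0,0,1.2],[-1,0,0,0,0,0,1.2],[0.4,0,0,0,0,0,1.2],[1,0,0,0,0,0,1.2],[1,0,0,0,0,0,1.2],[1,0,0,0,0,0,1.2],[1,0,0,0,0,0,1.2],[1,0,0,0,0,0,1.2],[1,0,0,0,0,0,1.2]]

```text
time: 6.5
position: [550.5, 336.5, 140.9]
tool_rot: [[0.223, 0.975, -0.0], [0.975, -0.223, -0.0], [-0.0, -0.0, -1.0]]
contact_force: [-0.4, -0.4, 0.0]
width: 85.1
```

```bash
python3 - <<'E'
from h import *
s=ctrl.sense(); R=s["tool_rot"];print(s["time"],s["position"].round(2),s["contact_force"].round(1),s["width"],np.degrees(np.arctan2(R[1,1],R[0,1])))
E
```

```text
6.5 [550.46 336.46 140.94] [-0.4 -0.4  0. ] 85.11552664857741 -12.913664121119567
```

>>> play_rows:
  steps:
    - [[1,0,0,-40,0,0,0],[1,0,0,-80,0,0,0],[1,0,0,-120,0,0,0],[1,20,-40,-150,0,0,0],[1,143,-289,-160,0,0,0],[1,143,-289,-160,0,0,0],[1,143,-289,-160,0,0,0],[1,143,-289,-160,0,0,0],[1,143,-289,-160,0,0,0],[1,143,-289,-160,0,0,0],[1,143,-289,-160,0,0,0]]

```text
time: 7.6
position: [297.6, 542.8, 301.3]
tool_rot: [[0.219, 0.976, -0.0], [0.976, -0.219, 0.001], [0.001, -0.001, -1.0]]
contact_force: [0.2, 0.1, 0.0]
width: 85.5
```

```bash
python3 - <<'E'
from h import *
s=ctrl.sense(); print(s["time"],s["position"].round(1))
for n,a,b in(("scene",(185,150),(295,280)),("top",(170,185),(325,225))):
    p,d=ctrl.camera(n); cv2.imwrite(f"pics/{n}5.png",p)
    for i,(u,v) in enumerate((a,b)):
        cv2.imwrite(f"pics/{n}5_{i}.png",cv2.resize(p[v:v+75,u:u+100] if not(i==0) else p[v:v+75 if n=="top" else v+110,u:u+120],None,fx=6 if n=="top" or i else 5,fy=6 if n=="top" or i else 5,interpolation=cv2.INTER_CUBIC))
E
```

```text
7.6 [297.6 542.8 301.3]
```

View pics/top5_0.png

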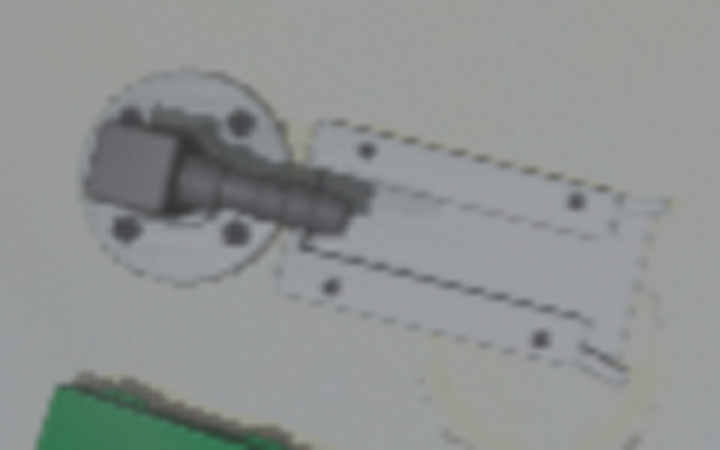

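View pics/scene5_0.png

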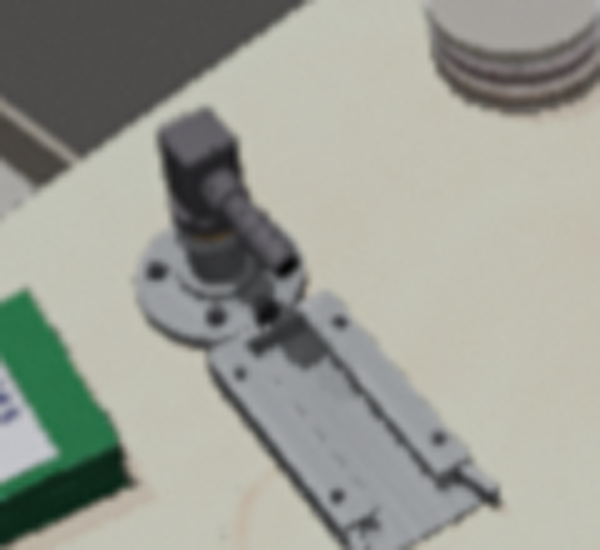

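View pics/scene5_1.png

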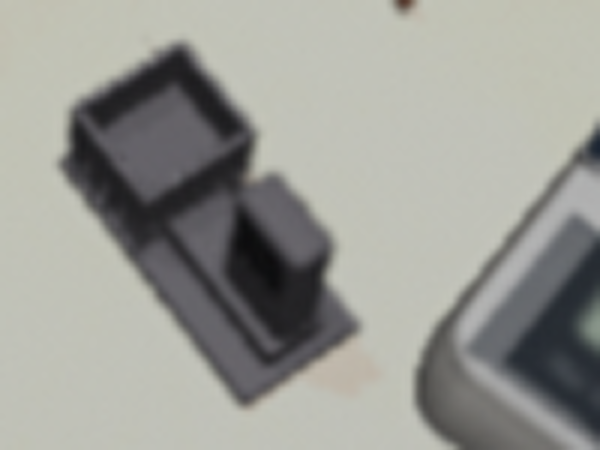

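View pics/top5_1.png

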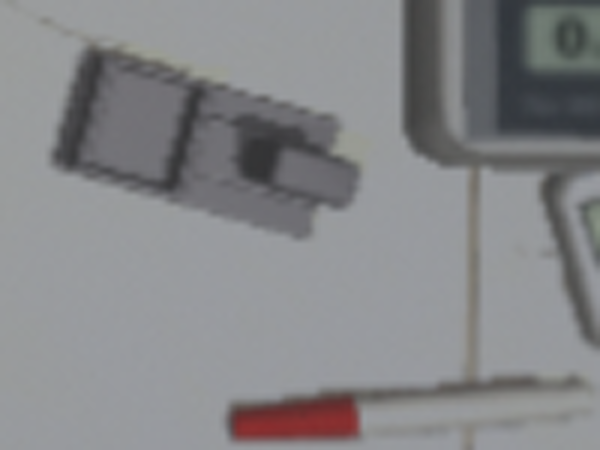

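The nozzle now lies over the track's middle line in both crops, with the tip at top crop (347,214) and scene crop (288,265). The tray is unmoved. Now I'll put numbers on it.

```bash
python3 - <<'E'
from h import *
z=lambda c,o,f:np.array(c,float)/f+np.array(o)-0.5+0.5/f
ang=lambda d:np.degrees(np.arctan2(d[1],d[0])).round(2)
T=lambda c:z(c,(170,185),6);S=lambda c:z(c,(185,150),5);T1=lambda c:z(c,(325,225),6);S1=lambda c:z(c,(295,280),6)
for n,f,h,fs,tip,el,nz in(("top",T,[(367,150),(576,202),(331,287),(541,339)],[(126,229),(241,124)],(349,216),[(116,122),(180,141),(158,217),(86,192)],[(232,191),(335,213)]),
   ("scene",S,[(341,321),(439,438),(240,373),(337,497)],[(156,271),(270,265)],(288,266),[(208,107),(238,145),(186,165),(159,127)],[(225,192),(275,250)])):
    H=onz(n,f(h),19);m=H.mean(0);d=H[1]-H[0]+H[3]-H[2]
    t=onz(n,f([tip]),81)[0]; e=onz(n,f(el),102.2); c=e.mean(0); ns=onz(n,f(nz),82 if n=="top" else 88)
    print(n,"track dir",ang(d),"axis->mid",ang(m-c),"mid",m.round(1),"elb c",c.round(1),"tip dir",ang(t-c),np.linalg.norm((t-c)[:2]).round(1),"edges",ang(e[1]-e[0]),ang(e[2]-e[3]),ang(e[2]-e[1]),ang(e[3]-e[0]),"noz",ang(ns[1]-ns[0]))
    u=d[:2]/np.linalg.norm(d[:2]);print(" tip offset from track centreline",np.cross(u,(t-m)[:2]).round(1),"axis off",np.cross(u,(c-m)[:2]).round(1))
for n,f,pl,ft in(("top",T1,[(283,148),(358,166),(347,207),(272,190)],[(340,118),(308,238)]),("scene",S1,[(275,176),(331,243),(293,265),(239,200)],[(357,326),(245,404),(68,163)])):
    P=onz(n,f(pl),75);F=onz(n,f(ft),7)
    print(n,"plate",P.mean(0).round(1),ang(P[1]-P[0]),ang(P[2]-P[3]),np.linalg.norm(P[1]-P[0]).round(1),np.linalg.norm(P[2]-P[1]).round(1),"foot",F.round(1).tolist(),ang(F[1]-F[0]))
    if n=="scene": print(ang(F[1]-F[2]),np.linalg.norm(F[1]-F[2]),np.linalg.norm(F[1]-F[0]))
P=onz("top",T1([(90,48),(200,92),(178,190),(60,165)]),46);print(P.round(1).tolist())
P=onz("scene",S1([(182,43),(254,130),(152,205),(76,112)]),46);print(P.round(1).tolist(),P.mean(0),ang(P[1]-P[0]),ang(P[2]-P[3]))
E
```

```text
top track dir -102.32 axis->mid -102.29 mid [526.6 233.2  19. ] elb c [548.7 334.3 102.2] tip dir -101.11 71.3 edges -104.87 -107.4 165.91 158.86 noz -100.42
 tip offset from track centreline 1.5 axis off -0.0
scene track dir -102.82 axis->mid -102.13 mid [529.3 234.7  19. ] elb c [550.9 335.3 102.2] tip dir -101.58 69.9 edges -104.68 -106.12 161.11 163.18 noz -102.02
 tip offset from track centreline 0.3 axis off -1.2
top plate [473.7 -47.1  75. ] -101.98 -101.27 26.9 14.7 foot [[492.5, -72.3, 7.0], [447.5, -61.1, 7.0]] 166.0
scene plate [474.5 -47.2  75. ] -103.5 -103.17 25.9 13.4 foot [[491.7, -71.3, 7.0], [448.5, -61.0, 7.0], [474.0, 32.3, 7.0]] 166.53
-105.3 96.72156640720739 44.39734065462249
[[516.4, 27.8, 46.0], [501.7, -12.1, 46.0], [466.5, -4.9, 46.0], [474.3, 37.6, 46.0]]
[[514.4, 20.9, 46.0], [505.4, -15.1, 46.0], [464.7, -7.8, 46.0], [473.2, 30.0, 46.0]] [489.43317829   7.00107326  46.        ] -103.93 -102.77<stdin>:10: DeprecationWarning: Arrays of 2-dimensional vectors are deprecated. Use arrays of 3-dimensional vectors instead. (deprecated in NumPy 2.0)
```

Checks:

- **Nozzle:** bearing is -101.1 to -101.6 by the tip and about -102.9 by the gripper yaw, against the track's -102.4, so it is on the mark within about 1°.
- **Tray:** plate centre is (474, -47) in both views, with its axis at about -103.4°. The foot end lies 20 mm past the plate, as it should.

Now to the tray.

>>> play_rows:
  steps:
    - [[0,-537,301,40,0,0,0.8],[0,-537,301,40,0,0,0.8],[0,-537,301,40,0,0,0.8],[0,-537,301,40,0,0,0.8],[0,-537,301,40,0,0,0.8],[0,-537,301,40,0,0,0.8],[0,-537,301,40,0,0,0.8],[0,-537,301,40,0,0,0.8],[0,-537,301,40,0,0,0.8],[0,-537,301,40,0,0,0.8],[0,-537,301,87,0,0,0.8],[0,-537,301,87,0,0,0.8]]

```text
time: 8.9
position: [467.2, -28.8, 226.3]
tool_rot: [[0.24, 0.971, 0.002], [0.971, -0.24, -0.0], [0.0, 0.002, -1.0]]
contact_force: [0.9, 0.1, 1.2]
width: 42.6
```

```bash
python3 - <<'E'
from h import *
s=ctrl.sense(); R=s["tool_rot"];print(s["time"],s["position"].round(2),s["q"].round(2),s["contact_force"].round(1),s["width"],np.degrees(np.arctan2(R[1,1],R[0,1])))
E
```

```text
8.9 [467.18 -28.8  226.31] [-0.09  0.31  2.03 -0.    0.8   0.16] [0.9 0.1 1.2] 42.610222711674965 -13.86018201110622
```

>>> play_rows:
  steps:
    - [[0,0,0,0,0,0,0],[0,0,0,0,0,0,0],[0,0,0,0,0,0,0]]

```text
time: 9.2
position: [466.5, -25.3, 226.5]
tool_rot: [[0.238, 0.971, 0.0], [0.971, -0.238, 0.0], [0.0, -0.0, -1.0]]
contact_force: [0.0, 0.2, 0.4]
width: 42.6
```

```bash
python3 - <<'E'
from h import *
s=ctrl.sense(); R=s["tool_rot"];print(s["time"],s["position"].round(2),np.degrees(np.arctan2(R[1,1],R[0,1])))
print(R.T@(np.array([474.1,-47.2,114])-s["position"]))
p,d=ctrl.camera("scene"); cv2.imwrite("pics/s6.png",cv2.resize(p[220:370,260:400],None,fx=4,fy=4,interpolation=cv2.INTER_CUBIC))
E
```

```text
9.2 [466.5  -25.34 226.5 ] -13.76370857367214
[-19.43242678  12.58085873 112.49754662]
```

View pics/s6.png

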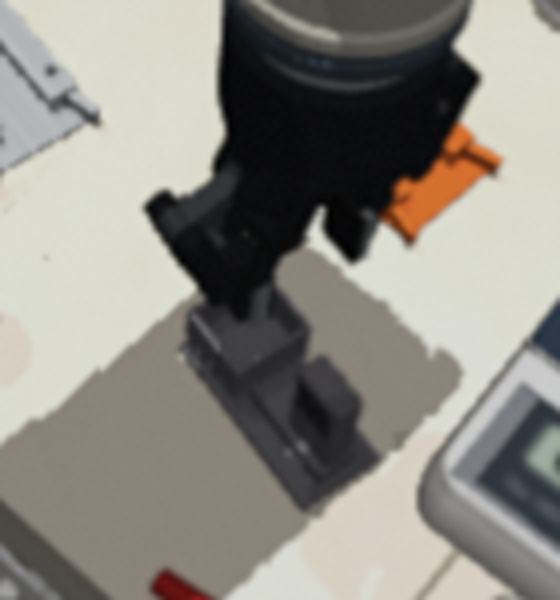

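The gripper is still short of the plate at crop (330,400), as expected. I'll shift over it first, then go down, and check before closing.

>>> play_rows:
  steps:
    - [[0,-19.4,12.6,10,0,0,-0.4],[0,-19.4,12.6,20,0,0,-0.4],[0,-19.4,12.6,50,0,0,-0.4],[0,-19.4,12.6,80,0,0,-0.4],[0,-19.4,12.6,100,0,0,-0.4],[0,-19.4,12.6,112,0,0,-0.4],[0,-19.4,12.6,112,0,0,-0.4],[0,-19.4,12.6,112,0,0,-0.4]]

```text
time: 10.05
position: [474.7, -46.5, 114.7]
tool_rot: [[0.229, 0.973, 0.0], [0.973, -0.229, -0.0], [0.0, 0.0, -1.0]]
contact_force: [-0.4, 0.2, -0.1]
width: 42.7
```

```bash
python3 - <<'E'
from h import *
s=ctrl.sense(); R=s["tool_rot"];print(s["time"],s["position"].round(2),s["contact_force"].round(1),np.degrees(np.arctan2(R[1,1],R[0,1])))
p,d=ctrl.camera("scene"); cv2.imwrite("pics/s7.png",cv2.resize(p[220:370,260:400],None,fx=4,fy=4,interpolation=cv2.INTER_CUBIC))
E
```

```text
10.05 [474.66 -46.51 114.69] [-0.4  0.2 -0.1] -13.266656497906784
```

View pics/s7.png

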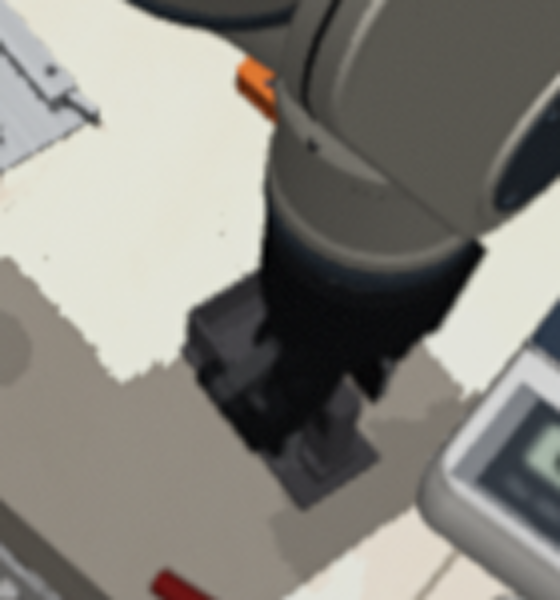

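The jaws straddle the plate at crop (340,400) and no force shows. Closing.

>>> play_rows:
  steps:
    - [[-1,0,0,0,0,0,0],[-1,0,0,0,0,0,0],[-1,0,0,0,0,0,0],[-1,0,0,0,0,0,0],[-1,0,0,0,0,0,0],[-1,0,0,0,0,0,0]]
  newtons: 40

```text
time: 10.7
position: [475.0, -47.1, 115.1]
tool_rot: [[0.23, 0.973, 0.002], [0.973, -0.23, -0.0], [0.0, 0.002, -1.0]]
contact_force: [-0.7, 0.2, 7.0]
width: 15.4
```

```bash
python3 - <<'E'
from h import *
s=ctrl.sense(); R=s["tool_rot"];print(s["time"],s["position"].round(2),s["contact_force"].round(1),s["width"],np.degrees(np.arctan2(R[1,1],R[0,1])))
a=np.radians(-102.4);u=np.array([np.cos(a),np.sin(a)]);C=np.array([550.3,336.0])
# midline point estimate from holes (avg of cams)
M=np.array([528.0,234.0]); 
for X in(275,270,130): print(X,(M+u*(X-105)).round(1))
E
```

```text
10.7 [475.02 -47.11 115.14] [-0.7  0.2  7. ] 15.362549840728644 -13.323470929589297
275 [491.5  68. ]
270 [492.6  72.8]
130 [522.6 209.6]
```

Gripped at 15.4 mm. I'll lift 40 mm, carry it in front of the mouth (grip point at track x = 275) and turn it to the track's direction.

>>> play_rows:
  steps:
    - [[-1,0,0,-20,0,0,0],[-1,0,0,-40,0,0,0],[-1,40,-3,-40,0,0,-0.5],[-1,80,-7,-40,0,0,-0.9],[-1,116,-10.4,-40,0,0,-0.9],[-1,116,-10.4,-40,0,0,-0.9],[-1,116,-10.4,-40,0,0,-0.9],[-1,116,-10.4,-40,0,0,-0.9]]

```text
time: 11.5
position: [490.6, 67.6, 154.2]
tool_rot: [[0.215, 0.977, -0.001], [0.977, -0.215, -0.0], [-0.0, -0.001, -1.0]]
contact_force: [0.1, 0.3, -0.9]
width: 15.5
```

```bash
python3 - <<'E'
from h import *
s=ctrl.sense(); R=s["tool_rot"];print(s["time"],s["position"].round(2),s["contact_force"].round(1),s["width"],np.degrees(np.arctan2(R[1,1],R[0,1])),R.round(4).tolist())
print("bottle",onz("top",[[292,286]],89))
for n,b in(("scene",(190,200)),("top",(180,210))):
  p,d=ctrl.camera(n); cv2.imwrite(f"pics/{n}8.png",cv2.resize(p[b[0]:b[0]+120,b[1]:b[1]+160],None,fx=5,fy=5,interpolation=cv2.INTER_CUBIC))
E
```

```text
11.5 [490.61  67.61 154.17] [ 0.1  0.3 -0.9] 15.485346777880077 -12.434948965236705 [[0.2153, 0.9765, -0.0006], [0.9765, -0.2153, -0.0002], [-0.0003, -0.0005, -1.0]]
bottle [[405.51093814 128.46236145  89.        ]]
```

View pics/scene8.png

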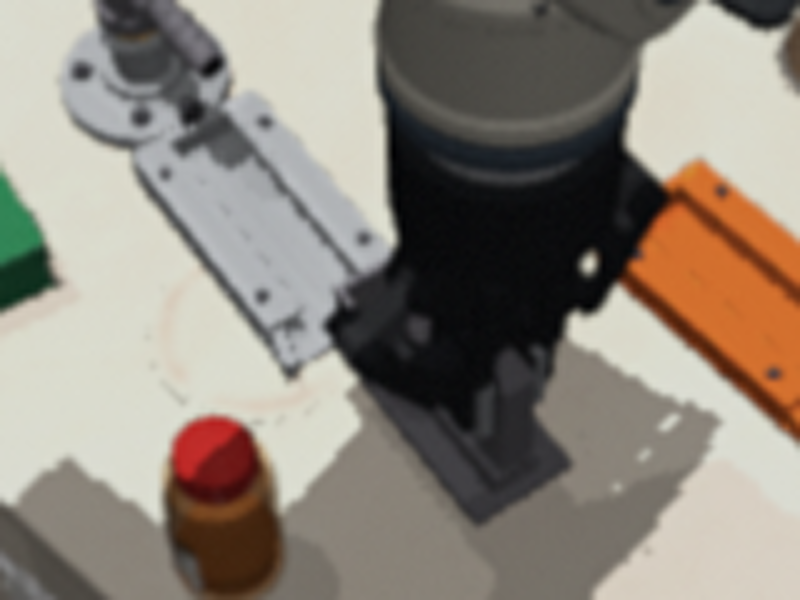

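View pics/top8.png

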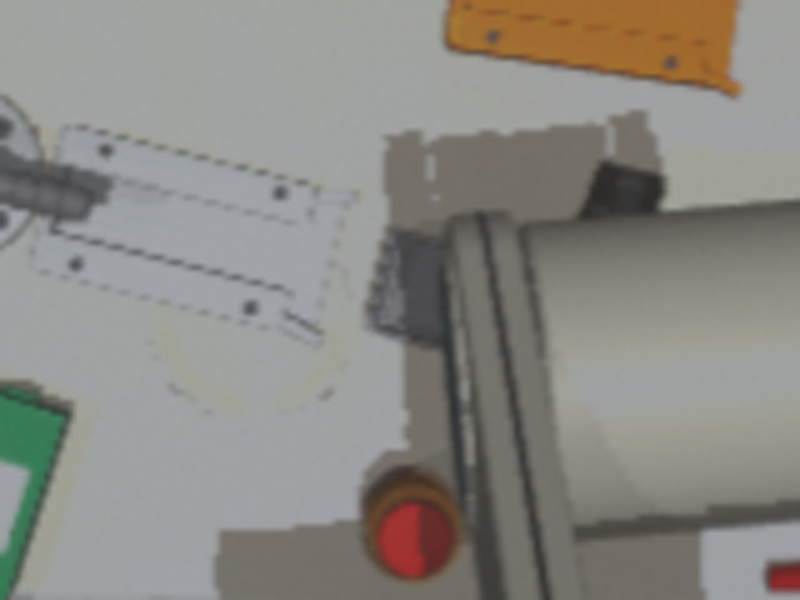

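The bottle at (405,128) stays clear of the gripper. I'll lower to insertion height in front of the mouth, nudge 0.8 mm sideways and check alignment.

>>> play_rows:
  steps:
    - [[-1,0,0.8,15,0,0,0],[-1,0,0.8,28,0,0,0],[-1,0,0.8,33,0,0,0],[-1,0,0.8,33,0,0,0],[-1,0,0.8,33,0,0,0]]

```text
time: 12.1
position: [491.7, 67.9, 121.2]
tool_rot: [[0.215, 0.977, -0.0], [0.977, -0.215, -0.0], [-0.0, -0.0, -1.0]]
contact_force: [0.3, 0.0, -1.8]
width: 15.3
```

```bash
python3 - <<'E'
from h import *
s=ctrl.sense(); R=s["tool_rot"];print(s["time"],s["position"].round(2),s["contact_force"].round(1),s["width"],np.degrees(np.arctan2(R[1,1],R[0,1])))
for n,b in(("scene",(210,220)),("top",(200,260))):
  p,d=ctrl.camera(n); cv2.imwrite(f"pics/{n}9.png",cv2.resize(p[b[0]:b[0]+75,b[1]:b[1]+100],None,fx=8,fy=8,interpolation=cv2.INTER_CUBIC))
E
```

```text
12.1 [491.75  67.85 121.16] [ 0.3  0.  -1.8] 15.298777693227892 -12.43180361730331
```

View pics/scene9.png

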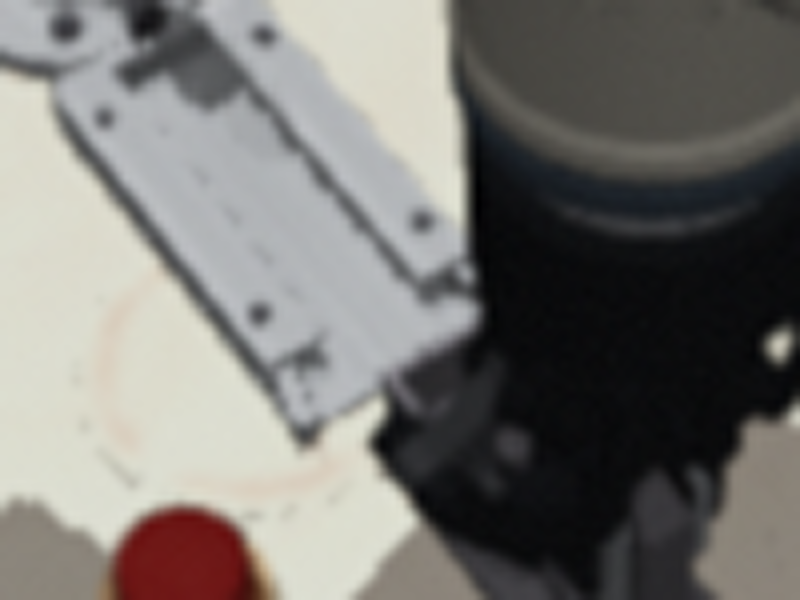

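View pics/top9.png

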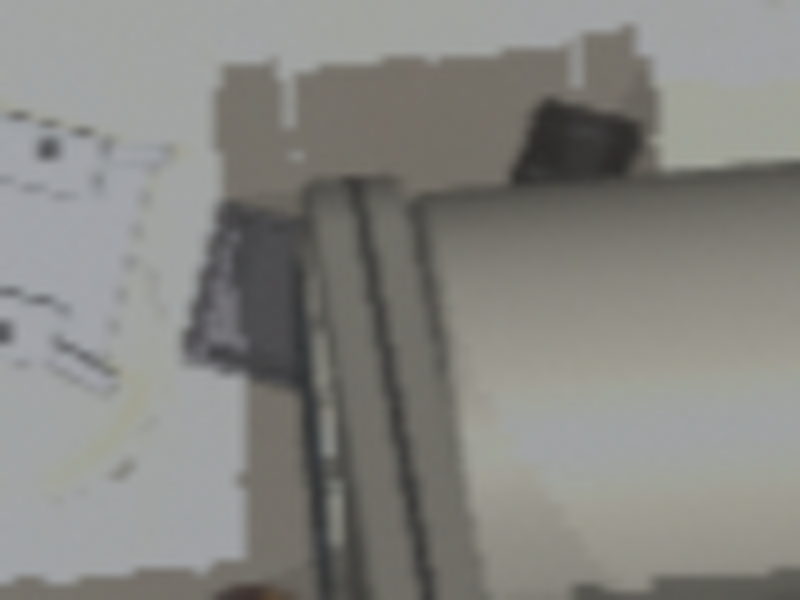

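```bash
python3 - <<'E'
from h import *
s=ctrl.sense();R=s["tool_rot"];g=s["position"].copy();g[2]=0
x=-R[:,0]; y=np.cross([0,0,1],x)
for t,(a,b,z) in {"foot+":(-80,23,13),"foot-":(-80,-23,13),"rim+":(-77,22,52),"rim-":(-77,-22,52)}.items():
    P=g+x*a+y*b; P[2]=z
    print(t,((proj("top",P)[0]-(260,200)+.5)*8).round(),"scene",((proj("scene",P)[0]-(220,210)+.5)*8).round())
# mouth guide tips / lip corners expected in same model
u=np.array([np.cos(np.radians(-102.4)),np.sin(np.radians(-102.4)),0]);n=np.cross([0,0,1],u);M=np.array([528.,234,0])
for t,(X,b,z) in {"lip+":(160,33,19),"lip-":(160,-33,19),"plate+":(174,33,4),"plate-":(174,-33,4),"g+":(178,31,15),"g-":(178,-31,15)}.items():
    P=M+u*(X-105)+n*b;P[2]=z;print(t,((proj("top",P)[0]-(260,200)+.5)*8).round(),"scene",((proj("scene",P)[0]-(220,210)+.5)*8).round())
E
```

```text
foot+ [218. 198.] scene [521. 368.]
foot- [178. 358.] scene [375. 454.]
rim+ [231. 202.] scene [523. 292.]
rim- [191. 363.] scene [379. 376.]
lip+ [105. 134.] scene [475. 250.]
lip- [ 47. 366.] scene [267. 369.]
plate+ [154. 148.] scene [505. 317.]
plate- [ 97. 376.] scene [300. 437.]
g+ [166. 157.] scene [507. 307.]
g- [112. 374.] scene [312. 421.]
```

Predicted and observed corners agree. The tray front sits at top crop (222,203)–(185,360) and the guide tips at (172,153) and (108,380), leaving under 0.5 mm of sideways error. Sliding in the first part.

>>> play_rows:
  steps:
    - [[-1,7,0,0,0,0,0],[-1,14,0,0,0,0,0],[-1,21,0,0,0,0,0],[-1,28,0,0,0,0,0],[-1,35,0,0,0,0,0],[-1,42,0,0,0,0,0],[-1,48,0,0,0,0,0],[-1,54,0,0,0,0,0],[-1,54,0,0,0,0,0],[-1,54,0,0,0,0,0]]

```text
time: 13.2
position: [503.3, 120.9, 121.2]
tool_rot: [[0.215, 0.977, -0.0], [0.977, -0.215, -0.0], [-0.0, -0.0, -1.0]]
contact_force: [-0.2, -0.4, -0.8]
width: 15.6
```

```bash
python3 - <<'E'
from h import *
s=ctrl.sense(); R=s["tool_rot"];print(s["time"],s["position"].round(2),(R.T@s["contact_force"]).round(1),s["torque"].round(2),s["width"],np.degrees(np.arctan2(R[1,1],R[0,1])))
for n,b in(("scene",(210,220)),("top",(200,240))):
  p,d=ctrl.camera(n); cv2.imwrite(f"pics/{n}10.png",cv2.resize(p[b[0]:b[0]+75,b[1]:b[1]+100],None,fx=8,fy=8,interpolation=cv2.INTER_CUBIC))
E
```

```text
13.2 [503.32 120.85 121.16] [-0.4 -0.1  0.8] [-0.03  0.02  0.02] 15.553621825881306 -12.398665292194073
```

View pics/scene10.png

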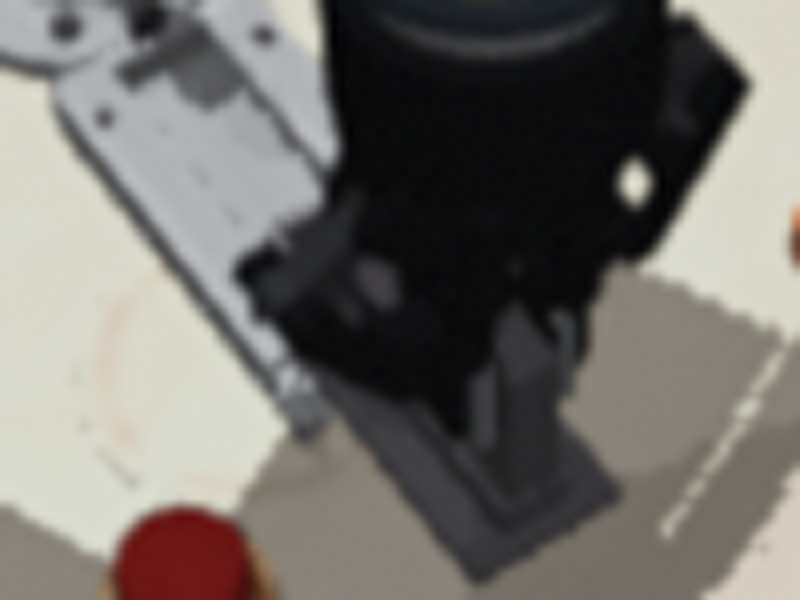

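View pics/top10.png

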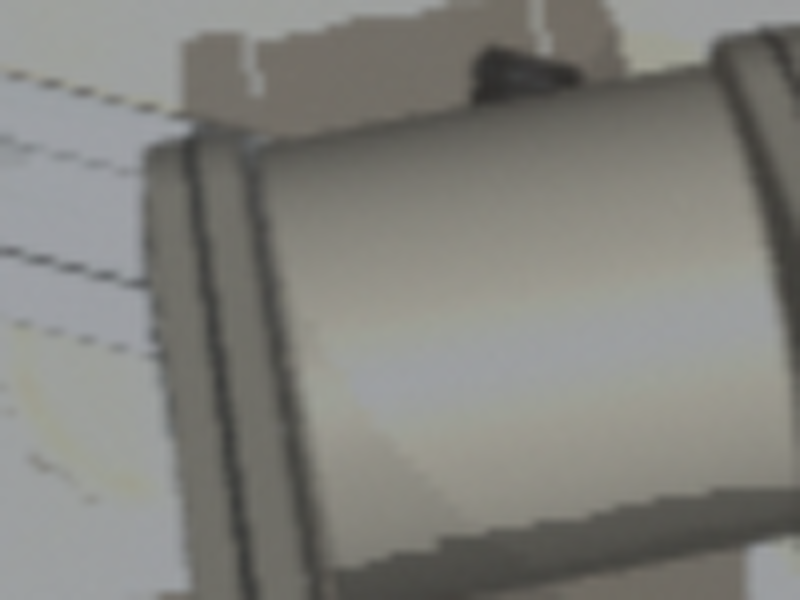

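The tray has entered with no side load, so I'll go on to about 8 mm short of home.

>>> play_rows:
  steps:
    - [[-1,8,0,0,0,0,0],[-1,16,0,0,0,0,0],[-1,24,0,0,0,0,0],[-1,32,0,0,0,0,0],[-1,40,0,0,0,0,0],[-1,48,0,0,0,0,0],[-1,56,0,0,0,0,0],[-1,64,0,0,0,0,0],[-1,72,0,0,0,0,0],[-1,78,0,0,0,0,0],[-1,82,0,0,0,0,0],[-1,82,0,0,0,0,0]]

```text
time: 14.5
position: [521.2, 201.3, 121.2]
tool_rot: [[0.214, 0.977, 0.0], [0.977, -0.214, 0.0], [0.0, 0.0, -1.0]]
contact_force: [0.8, 0.0, -1.8]
width: 15.3
```

```bash
python3 - <<'E'
from h import *
s=ctrl.sense(); R=s["tool_rot"];print(s["time"],s["position"].round(2),(R.T@s["contact_force"]).round(1),s["torque"].round(2),s["width"],np.degrees(np.arctan2(R[1,1],R[0,1])))
p,d=ctrl.camera("scene"); cv2.imwrite("pics/s11.png",cv2.resize(p[150:270,190:310],None,fx=5,fy=5,interpolation=cv2.INTER_CUBIC))
E
```

```text
14.5 [521.16 201.34 121.25] [0.2 0.8 1.8] [-0.05 -0.04  0.04] 15.30055924240275 -12.385878122582863
```

View pics/s11.png

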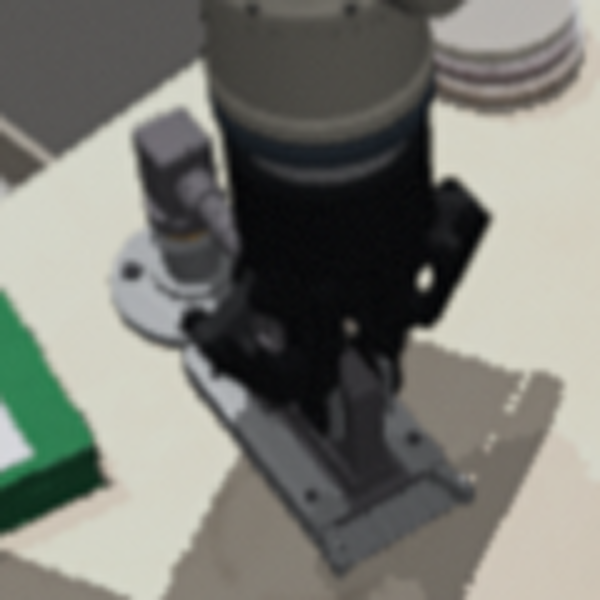

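The foot is under the lips. Now I'll lower 1.5 mm so the foot just rides the floor and push slowly, watching the force.

>>> play_rows:
  steps:
    - [[-1,0,0,1.5,0,0,0],[-1,2,0,1.5,0,0,0],[-1,4,0,1.5,0,0,0],[-1,5.5,0,1.5,0,0,0],[-1,7,0,1.5,0,0,0],[-1,8,0,1.5,0,0,0],[-1,8,0,1.5,0,0,0],[-1,8,0,1.5,0,0,0]]

```text
time: 15.35
position: [522.7, 208.7, 119.7]
tool_rot: [[0.215, 0.977, -0.0], [0.977, -0.215, -0.0], [-0.0, -0.0, -1.0]]
contact_force: [-0.7, 0.4, -1.0]
width: 15.4
```

```bash
python3 - <<'E'
from h import *
s=ctrl.sense(); R=s["tool_rot"];print(s["time"],s["position"].round(2),(R.T@s["contact_force"]).round(1))
E
```

```text
15.35 [522.7  208.7  119.73] [ 0.3 -0.7  1. ]
```

>>> play_rows:
  steps:
    - [[-1,1,0,0,0,0,0],[-1,2,0,0,0,0,0],[-1,3,0,0,0,0,0],[-1,3,0,0,0,0,0],[-1,3,0,0,0,0,0]]

```text
time: 15.85
position: [522.9, 209.8, 119.8]
tool_rot: [[0.214, 0.977, -0.002], [0.977, -0.214, -0.003], [-0.003, -0.001, -1.0]]
contact_force: [-0.1, -11.5, 4.3]
width: 15.3
```

```bash
python3 - <<'E'
from h import *
s=ctrl.sense(); R=s["tool_rot"];print(s["time"],s["position"].round(2),(R.T@s["contact_force"]).round(1))
E
```

```text
15.85 [522.85 209.82 119.76] [-11.2   2.4  -4.3]
```

It hit the end stop with 11 N within 0.5 mm of the predicted home position. I'll press a little more, settle down, release and rise.

>>> play_rows:
  steps:
    - [[-1,4,0,0.4,0,0,0],[-1,4,0,0.8,0,0,0],[-1,4,0,0.8,0,0,0],[-0.3,3,0,0.8,0,0,0],[0,2,0,0.8,0,0,0],[0,1,0,0,0,0,0],[0,0,0,0,0,0,0],[0,0,0,0,0,0,0]]

```text
time: 16.65
position: [523.3, 211.9, 119.6]
tool_rot: [[0.215, 0.977, -0.0], [0.977, -0.215, 0.0], [-0.0, -0.0, -1.0]]
contact_force: [0.4, 0.3, 0.0]
width: 42.6
```

```bash
python3 - <<'E'
from h import *
s=ctrl.sense(); R=s["tool_rot"];print(s["time"],s["position"].round(2),(R.T@s["contact_force"]).round(1),s["width"])
p,d=ctrl.camera("scene"); cv2.imwrite("pics/s12.png",cv2.resize(p[150:270,190:310],None,fx=5,fy=5,interpolation=cv2.INTER_CUBIC))
E
```

```text
16.65 [523.27 211.85 119.6 ] [ 0.4  0.3 -0. ] 42.60521013317986
```

View pics/s12.png

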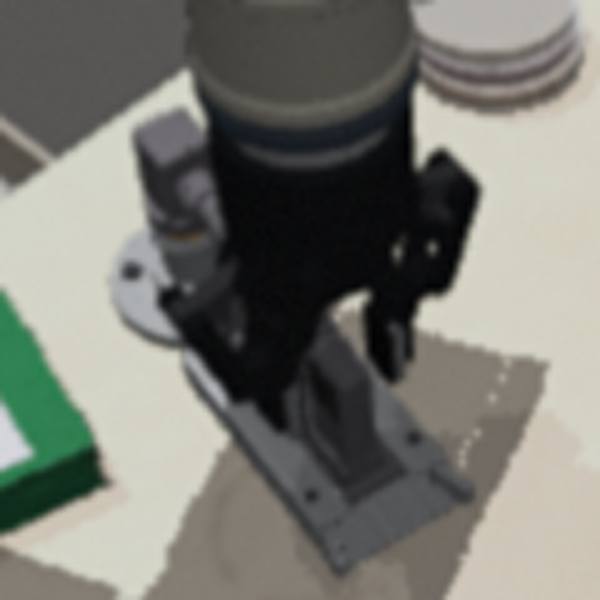

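Both jaws are clear of the plate at crop (340,390). Now straight up, then aside to the left.

>>> play_rows:
  steps:
    - [[0,0,0,-30,0,0,0],[0,0,0,-70,0,0,0],[0,0,0,-115,0,0,0],[0,0,0,-160,0,0,0],[0,0,0,-180,0,0,0],[0,250,-290,-180,0,0,0],[0,250,-290,-180,0,0,0],[0,250,-290,-180,0,0,0],[0,250,-290,-180,0,0,0],[0,250,-290,-180,0,0,0],[0,250,-290,-180,0,0,0],[0,250,-290,-180,0,0,0]]

```text
time: 17.9
position: [311.9, 493.3, 299.8]
tool_rot: [[0.215, 0.977, 0.0], [0.977, -0.215, 0.0], [0.0, 0.0, -1.0]]
contact_force: [0.6, 0.2, 1.5]
width: 42.7
```

>>> play_rows:
  steps:
    - [[0,50,-10,0,0,0,0],[0,90,-20,0,0,0,0],[0,90,-20,0,0,0,0],[0,90,-20,0,0,0,0]]

```text
time: 18.3
position: [312.6, 584.5, 298.9]
tool_rot: [[0.213, 0.977, -0.001], [0.977, -0.213, -0.001], [-0.001, -0.0, -1.0]]
contact_force: [0.5, -0.4, -0.5]
width: 43.0
```

```bash
python3 - <<'E'
from h import *
s=ctrl.sense(); print(s["time"],s["position"].round(1),s["contact_force"].round(1))
for n,b in(("scene",(150,190)),("top",(185,170))):
  p,d=ctrl.camera(n); cv2.imwrite(f"pics/{n}13.png",p); cv2.imwrite(f"pics/{n}13c.png",cv2.resize(p[b[0]:b[0]+(75 if n=="top" else 110),b[1]:b[1]+120],None,fx=5 if n=="scene" else 6,fy=5 if n=="scene" else 6,interpolation=cv2.INTER_CUBIC))
E
```

```text
18.3 [312.6 584.5 298.9] [ 0.5 -0.4 -0.5]
```

View pics/scene13c.png

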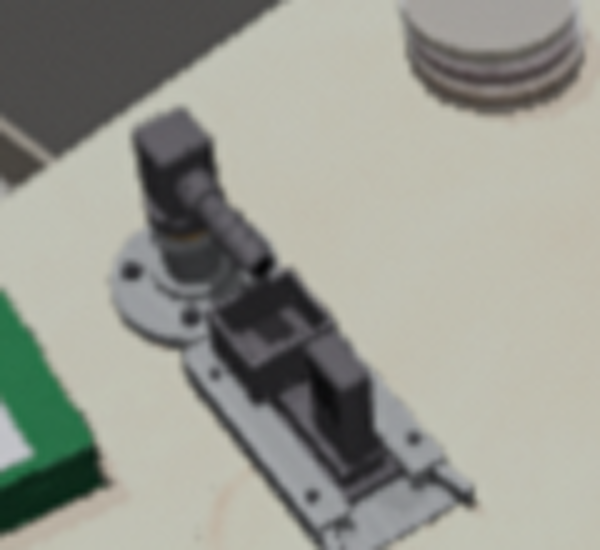

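View pics/top13c.png

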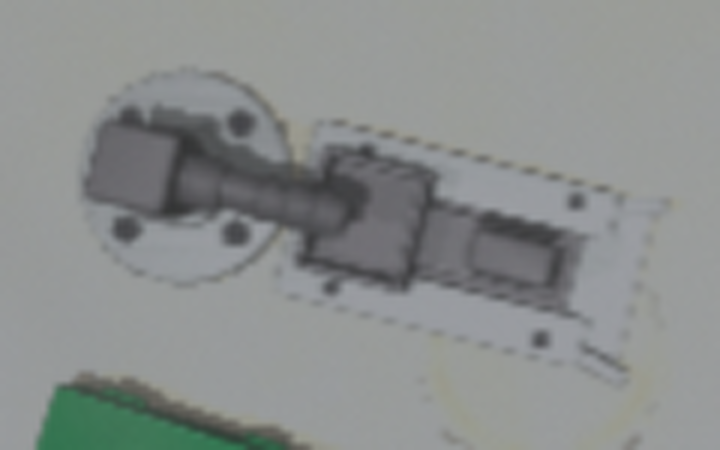

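View pics/top13.png

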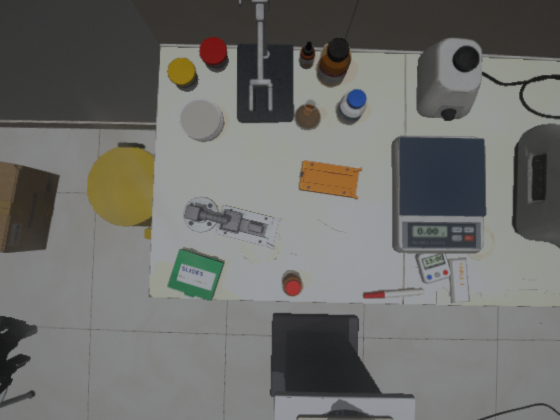

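```bash
python3 - <<'E'
from h import *
z=lambda c,o,f:np.array(c,float)/f+np.array(o)-0.5+0.5/f
M=np.array([528.,234]);u=np.array([np.cos(np.radians(-102.4)),np.sin(np.radians(-102.4))])
for n,c,o,f,off in(("top",[(480,222),(560,243),(550,289),(470,266)],(170,185),6,(526.6,233.2)),("scene",[(343,331),(372,377),(342,394),(310,348)],(190,150),5,(529.3,234.7))):
    P=onz(n,z(c,o,f),79).mean(0)[:2]; d=P-np.array(off); print(n,P.round(1),"X",(105+d@u).round(1),"lat",(-u[1]*d[0]+u[0]*d[1]).round(1))
for n in("top","scene"):
    D=cv2.absdiff(cv2.imread(f"pics/{n}0.png"),cv2.imread(f"pics/{n}13.png")).max(2)
    B=(cv2.GaussianBlur(D,(3,3),0)>40).astype(np.uint8); k,l,st,_=cv2.connectedComponentsWithStats(B)
    print(n,[s[:5].tolist() for s in st[1:] if s[4]>6])
E
```

```text
top [523.1 206.9] X 131.4 lat 2.2
scene [523.3 206.6] X 133.7 lat 0.2
top [[161, 197, 28, 17, 257], [208, 209, 58, 27, 781], [334, 233, 51, 31, 930], [0, 316, 30, 27, 491], [0, 332, 36, 44, 576], [0, 378, 61, 42, 1716]]
scene [[3, 40, 59, 89, 1828], [0, 105, 14, 16, 121], [23, 117, 8, 14, 47], [0, 127, 28, 36, 531], [11, 126, 3, 3, 8], [23, 134, 6, 8, 27], [215, 168, 8, 7, 35], [227, 185, 5, 5, 21], [231, 188, 39, 63, 953], [135, 228, 3, 3, 7], [305, 287, 50, 61, 1636]]
```

Nothing else on the bench has moved; the only other image changes are the arm at the left. The tray plate reads track x = 131–134 mm, where 130 is home. That could just be corner-picking error, so I'll verify by pushing gently on the back of the plate with closed fingers.

>>> play_rows:
  steps:
    - [[-1,-376,285,0,0,0,0],[-1,-376,285,0,0,0,0],[-1,-376,285,0,0,0,0],[-1,-376,285,0,0,0,0],[-1,-376,285,0,0,0,0],[-1,-376,285,0,0,0,0],[-1,-376,285,0,0,0,0],[-1,-376,285,0,0,0,0],[-1,-376,285,0,0,0,0],[-1,-376,285,0,0,0,0],[-1,-376,285,0,0,0,0],[-1,-376,285,0,0,0,0]]

```text
time: 19.6
position: [510.4, 154.5, 299.9]
tool_rot: [[0.218, 0.976, -0.0], [0.976, -0.218, 0.0], [0.0, -0.0, -1.0]]
contact_force: [0.6, 1.2, -0.2]
width: 0.2
```

```bash
python3 - <<'E'
from h import *
s=ctrl.sense(); R=s["tool_rot"];print(s["time"],s["position"].round(2),s["width"],np.degrees(np.arctan2(R[1,1],R[0,1])),(R.T@(np.array([510.8,155.9,120])-s["position"])).round(1))
E
```

```text
19.6 [510.4  154.5  299.89] 0.23982466861494897 -12.564681201122683 [  1.4   0.2 179.9]
```

>>> play_rows:
  steps:
    - [[-1,0,0,45,0,0,0],[-1,0,0,90,0,0,0],[-1,0,0,130,0,0,0],[-1,0,0,160,0,0,0],[-1,0,0,178,0,0,0],[-1,0,0,178,0,0,0],[-1,5,0,178,0,0,0],[-1,10,0,178,0,0,0],[-1,15,0,178,0,0,0],[-1,18,0,178,0,0,0],[-1,20,0,178,0,0,0],[-1,20,0,178,0,0,0]]

```text
time: 20.8
position: [515.4, 175.4, 122.1]
tool_rot: [[0.215, 0.977, 0.001], [0.977, -0.215, 0.0], [0.0, 0.001, -1.0]]
contact_force: [-0.6, -0.0, 0.7]
width: 0.0
```

```bash
python3 - <<'E'
from h import *
s=ctrl.sense(); R=s["tool_rot"];print(s["time"],s["position"].round(2),(R.T@s["contact_force"]).round(1))
p,d=ctrl.camera("scene"); cv2.imwrite("pics/s14.png",cv2.resize(p[160:280,190:310],None,fx=5,fy=5,interpolation=cv2.INTER_CUBIC))
E
```

```text
20.8 [515.43 175.36 122.08] [-0.1 -0.6 -0.7]
```

View pics/s14.png

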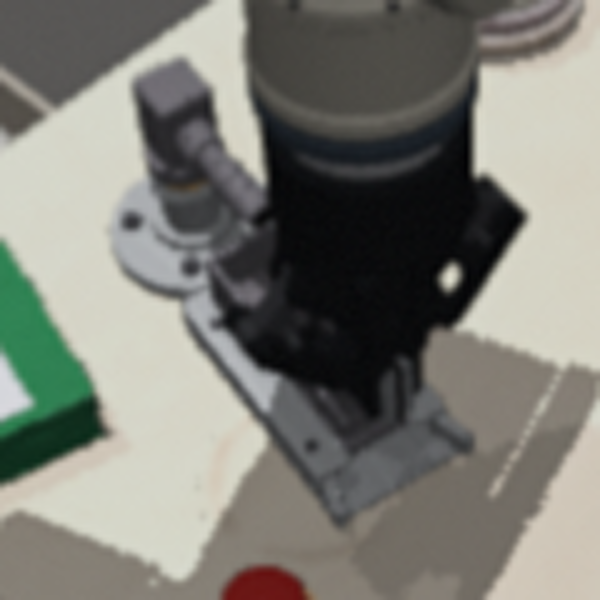

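>>> play_rows:
  steps:
    - [[-1,2,0,0,0,0,0],[-1,4,0,0,0,0,0],[-1,6,0,0,0,0,0],[-1,7,0,0,0,0,0],[-1,7,0,0,0,0,0]]

```text
time: 21.35
position: [516.8, 182.0, 121.7]
tool_rot: [[0.215, 0.977, -0.0], [0.977, -0.215, -0.0], [-0.0, -0.0, -1.0]]
contact_force: [0.3, -0.2, -1.1]
width: 0.1
```

```bash
python3 - <<'E'
from h import *
s=ctrl.sense(); R=s["tool_rot"];print(s["time"],s["position"].round(2),(R.T@s["contact_force"]).round(1))
E
```

```text
21.35 [516.76 182.01 121.66] [-0.2  0.3  1.1]
```

>>> play_rows:
  steps:
    - [[-1,1,0,0,0,0,0],[-1,2,0,0,0,0,0],[-1,3,0,0,0,0,0],[-1,3,0,0,0,0,0]]

```text
time: 21.75
position: [517.1, 183.8, 121.8]
tool_rot: [[0.215, 0.977, -0.001], [0.977, -0.215, -0.002], [-0.002, -0.001, -1.0]]
contact_force: [-0.1, -8.0, 4.1]
width: 0.2
```

```bash
python3 - <<'E'
from h import *
s=ctrl.sense(); R=s["tool_rot"];print(s["time"],s["position"].round(2),(R.T@s["contact_force"]).round(1))
E
```

```text
21.75 [517.12 183.81 121.85] [-7.9  1.7 -4. ]
```

>>> play_rows:
  steps:
    - [[-1,1,0,0,0,0,0],[-1,2,0,0,0,0,0],[-1,2,0,0,0,0,0],[-1,2,0,0,0,0,0]]

```text
time: 22.15
position: [517.1, 184.2, 122.1]
tool_rot: [[0.214, 0.977, -0.002], [0.977, -0.214, -0.004], [-0.004, -0.001, -1.0]]
contact_force: [-1.2, -17.7, 9.9]
width: 0.4
```

```bash
python3 - <<'E'
from h import *
s=ctrl.sense(); R=s["tool_rot"];print(s["time"],s["position"].round(2),(R.T@s["contact_force"]).round(1))
E
```

```text
22.15 [517.12 184.18 122.1 ] [-17.6   2.6  -9.8]
```

Now 18 N moves it only 0.4 mm, the stiffness of a solid stop at the predicted position, so the tray is home. Backing off and leaving.

>>> play_rows:
  steps:
    - [[-1,-5,0,0,0,0,0],[-1,-15,0,0,0,0,0],[-1,-25,0,0,0,0,0],[-1,-25,0,-45,0,0,0],[-1,-25,0,-90,0,0,0],[-1,-25,0,-135,0,0,0],[-1,-25,0,-180,0,0,0],[0,20,-60,-180,0,0,0],[0,75,-110,-180,0,0,0],[0,130,-165,-180,0,0,0],[0,180,-220,-180,0,0,0],[0,230,-260,-180,0,0,0]]

```text
time: 23.35
position: [370.9, 369.6, 301.7]
tool_rot: [[0.215, 0.977, -0.0], [0.977, -0.215, 0.0], [0.0, -0.0, -1.0]]
contact_force: [0.3, 0.2, 0.9]
width: 42.9
```

>>> play_rows:
  steps:
    - [[0,40,0,0,0,0,0],[0,80,0,0,0,0,0],[0,120,0,0,0,0,0],[0,120,0,0,0,0,0],[0,120,0,0,0,0,0]]

```text
time: 23.85
position: [397.9, 486.0, 300.8]
tool_rot: [[0.214, 0.977, -0.001], [0.977, -0.214, -0.001], [-0.001, -0.001, -1.0]]
contact_force: [-0.3, 0.1, 0.6]
width: 42.8
```

```bash
python3 - <<'E'
from h import *
s=ctrl.sense(); print(s["time"],s["position"].round(1),s["contact_force"].round(1))
for n,b in(("scene",(150,190)),("top",(185,170))):
  p,d=ctrl.camera(n); cv2.imwrite(f"pics/{n}15.png",p); cv2.imwrite(f"pics/{n}15c.png",cv2.resize(p[b[0]:b[0]+(75 if n=="top" else 110),b[1]:b[1]+120],None,fx=5 if n=="scene" else 6,fy=5 if n=="scene" else 6,interpolation=cv2.INTER_CUBIC))
  D=cv2.absdiff(cv2.imread(f"pics/{n}0.png"),p).max(2)
  B=(cv2.GaussianBlur(D,(3,3),0)>40).astype(np.uint8); k,l,st,_=cv2.connectedComponentsWithStats(B)
  print(n,[q[:5].tolist() for q in st[1:] if q[4]>6])
E
```

```text
23.85 [397.9 486.  300.8] [-0.3  0.1  0.6]
scene [[0, 0, 6, 3, 13], [47, 38, 80, 104, 3582], [51, 45, 18, 3, 35], [0, 53, 31, 110, 1816], [215, 168, 8, 7, 38], [227, 185, 43, 66, 955], [136, 197, 48, 77, 1310], [305, 287, 50, 61, 1650], [97, 415, 6, 5, 17]]
top [[161, 197, 28, 17, 259], [208, 210, 58, 26, 773], [334, 233, 51, 31, 943], [150, 238, 62, 61, 1446], [0, 260, 94, 127, 6757], [213, 291, 12, 8, 55], [41, 388, 35, 32, 489], [36, 394, 5, 4, 16], [329, 400, 14, 13, 93], [347, 401, 7, 4, 14], [4, 411, 21, 9, 132]]
```

View pics/top15c.png

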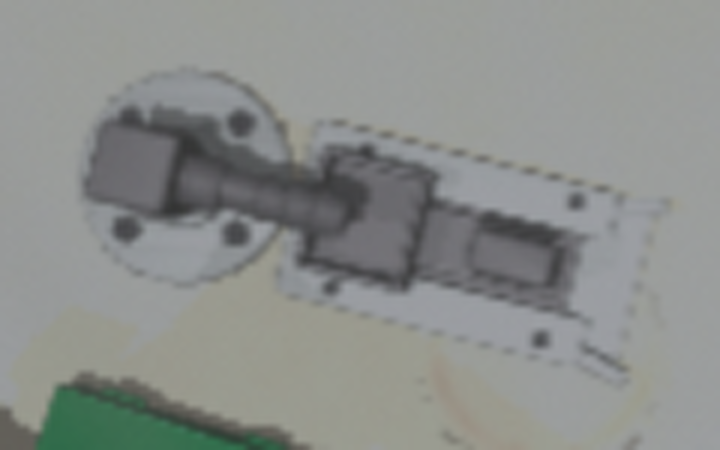

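View pics/scene15c.png

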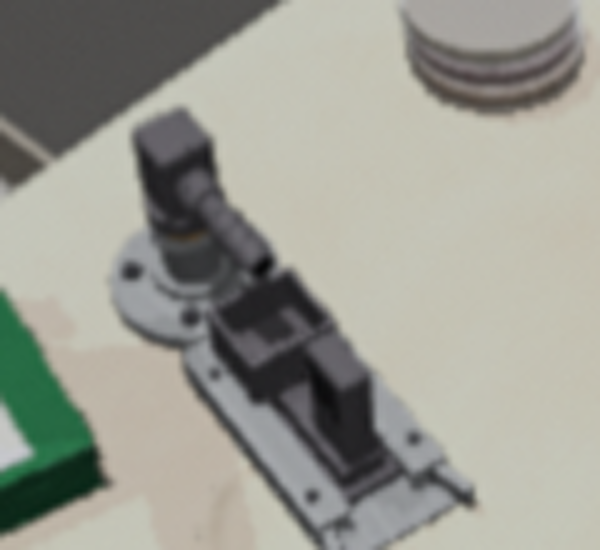

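The picture is identical before and after the push, so the tray had been home already. The slide box region only differs by the arm's shadow. Handing in.

```bash
python3 -c "
from plant import ctrl
print(ctrl.close_job())"
```

```text
the job is handed in; nothing more can be done
None
```

The job is done and handed in at about 24 s. The elbow points at the mark to within about 1.5°, and the tray is fully home with its cup under the nozzle.

- **Elbow:** I gripped it by its square body and turned it about 171° clockwise in one grip. The track lies at -102.4°. The nozzle reads -101.1° and -101.6° by its tip in the two cameras and about -102.9° by the gripper's angle. Nozzle centre-line estimates were -102.0° (scene) and -100.4° (top). The square body's edges read -101° to -111°; I judged them too noisy and did not use them.
- **Tray:** It slid in cup first with no noticeable side load. It stopped at the end stop with 11 N, within about 0.5 mm of the predicted home position.
- **Check that disagreed:** The tray plate's position in the images came out 1 to 4 mm short of home. I pushed the back of the plate with closed fingers. At 18 N it moved only 0.4 mm, and the picture was the same before and after, so I take the image reading as corner-picking error.
- **Rest of the scene:** The robot is well clear and touching nothing. The flask and bottle show no change from the first pictures. The slide box differs only by the arm's shadow, and its edges match in the crops.

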